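# Stack tile cartons on a tilted packing rack and click the keeper home

### The job

Clear the tilted packing rack: stand the purple jar from its bed upright on the cork mat and draw the keeper fully back by its red handle. Then stack all the tile cartons on the bed in one pile, lying flat, lengthwise down the slope, in line with the backstop, each pushed right up against it; only then push the keeper along its slide until its detent clicks home. Leave the mould, the blue jar and the tape roll where they are.

Things in the scene. Friction and masses are not known exactly. Their poses are not given: they have to be found in the camera images.
- pack_rack: packing rack, fixed: a plywood bed 262 mm long x 110 mm wide tilted 15 degrees on a steel frame, with a backstop at its low end and the keeper on its high half; origin on the table under the middle, x points downhill to the backstop, z up. Bed surface 30 mm above the table at the low end, 98 mm at the high end
- stack_foot (a point): corner between bed surface and backstop face, at mid-width. Bed axes: x along the bed downhill (into the backstop), y across, z square to the bed, up. Backstop: grey plate 54 mm wide, face at x = 0, up to z = 130 mm. A carton leaning on it, lengthwise down the slope, has its origin at x = -0.055, y = 0. Nothing stands beside the pile. Bed friction about 0.6: cartons do not slide down
- keeper (a joint): travel of the keeper along the bed's x axis, m: 0 = fully back (plate face 183 mm from the backstop), 0.060 = home against its end stop (plate face 123 mm from the backstop). It stays where it is left (3 N friction). A sprung detent pin rides over a bump at about 0.046 to 0.059 and drops behind it at home; about 10 N pushes it over
- keeper_grip (a point): middle of the keeper's red handle cap, which is 34 mm along the slope x 22 mm across the bed x 36 mm high (along the bed normal); grip it across the bed (bed y). It stands 108 mm above the bed and 42 mm behind the plate face. Axes as stack_foot. The keeper is a blue carriage with an upright plate 60 mm wide and 62 mm high
- purple_jar: closed glass jar of purple frit, 60 mm wide (top 18 mm is a white lid), 55 mm tall, about 0.2 kg; origin at the centre of its underside, z up through the lid; starts standing on the tilted bed in front of the backstop
- cork_mat: round cork mat lying on the table, 110 mm wide, 5 mm thick; origin at the centre of its underside
- carton_1: closed carton of glass tiles, the taller kind, 110 mm long (x) x 52 mm wide (y) x 38 mm high (z), about 0.28 kg (mass varies), brown card with a pale tape band and blue end labels; origin at the centre of its underside, z up through its top; starts flat on the table; may be absent (then no pose)
- carton_2: closed carton of glass tiles, the taller kind, 110 mm long (x) x 52 mm wide (y) x 38 mm high (z), about 0.28 kg (mass varies), brown card with a pale tape band and blue end labels; origin at the centre of its underside, z up through its top; starts flat on the table; may be absent (then no pose)
- carton_3: closed carton of glass tiles, the flatter kind, 110 mm long (x) x 52 mm wide (y) x 32 mm high (z), about 0.28 kg (mass varies), brown card with a pale tape band and yellow end labels; origin at the centre of its underside, z up through its top; starts flat on the table; may be absent (then no pose)
- carton_4: closed carton of glass tiles, the flatter kind, 110 mm long (x) x 52 mm wide (y) x 32 mm high (z), about 0.28 kg (mass varies), brown card with a pale tape band and yellow end labels; origin at the centre of its underside, z up through its top; starts flat on the table; may be absent (then no pose)
- optic_mould: bystander: brown clay-coloured optic mould, a ribbed pot 65 mm wide and 72 mm tall; origin at the centre of its underside; leave it alone
- frit_jar_1: bystander: blue frit jar with black lid, 60 mm wide, 78 mm tall; origin at the centre of its underside; leave it alone
- tape_roll: bystander: roll of dark grey tape, 81 mm wide, 25 mm tall; origin at the centre of its underside; leave it alone

How it is judged:
By the outcome, as a careful person would: the job done as asked, in the order asked, and still so for the second after the job is handed in, with the robot touching nothing.
Of carton_1, carton_2, carton_3, carton_4 only 3 to 4 are there at a start; the rules pass over those that are not, and their reading is None.
At some moment in a run one of carton_1, carton_2, carton_3, carton_4 may be knocked a few centimetres aside while the robot is not near it.
It also fails if it takes over 210 s, if anything falls off the work surface, if the arm or the gripper's body presses on something with over 40 N, if the wrist force passes 120 N, or if a joint passes its speed limit or range.

### The arm

A 6-joint arm with a two-finger parallel gripper is mounted at the origin on a cart in front of the work surface, level with it; the furniture and walls round the work are solid. World frame = base frame: x ahead of the robot, y to its left, z up, the work surface at z = 0. Lengths are in mm, angles in degrees, forces in N, time in s.
With the tool pointing down it reaches from about 300 to 850 mm from the base axis. Payload 4.2 kg.
Tool frame: the origin (TCP) lies at the very end of the fingers, on their centre line; the grasp point (between the pads) lies 19 mm behind it (env.grasp_offset is the distance from the TCP to the grasp point, in mm); z points along the fingers, y is the line along which they close (so a half turn about z gives the same grasp; the last joint's range is limited). The gripper opens to 91 mm and grips with 3 to 60 N. Pads are 32 mm wide; open, the fingers measure 118 mm over their backs; the gripper's body (76 mm by 178 mm) begins 60 mm behind the grasp point.
Start: joints at [-78.209, 18.312, 89.639, -0, 72.044, -1.146], TCP at [128.736, -560.42, 213.976] pointing down, gripper open.
Joint ranges: [-177.97, 177.97], [-48.28, 115.42], [12.27, 149.76], [-77.06, 257.06], [2.81, 150.46], [-146.56, 146.56]. Speed limits (degrees/s): [147.25, 147.25, 180, 180, 180, 180].

### API

Orientations are given as [roll, pitch, yaw] about the fixed x, y, z axes, in that order (R = Rz(yaw) Ry(pitch) Rx(roll)).
In Python, from workcell import env, eyes gives the robot as it stands.
- The arm moves only by the tool send_rows, never from a script. Its arguments are lists of equal length, an entry for each row: "grip": the opening, from -1 (shut) to 1 (fully open), so that 0 is half open; "xyz": the shift along the world's x, y, z in m, a list of three; "yaw": the turn about the world's z in degrees. A call has 1 to 8 rows; each row is the pose to reach, as a shift and turn from the pose commanded when the call began; what a row does not reach only later rows make up. A row lasts 1/12 s, in which the tool goes at most 41.7 mm and 7.16 degrees, less where a joint would pass 70% of its speed; a pose out of reach is approached as far as the arm can. A call with a gripper value outside its range is refused whole. The fingers move at their own pace and stop on an object; "grip_force" is the grip in N (left out, the last holds). Time passes only in rows, so rows that repeat a pose let the fingers close. It gives the time, the measured TCP pose, the force, the opening and the grip force at its end, in the units of the state.
- env.state(): the state, without advancing time (a new reading comes with each control period).
- eyes.grab_frame(name): name is "side" or "top"; returns a dict with "frame" (384x512x3 uint8, red, green, blue), "fx", "fy", "cx", "cy" (pixels), "D" ([k1, k2, p1, p2, k3] as OpenCV has them; the pictures are not rectified), "pose" (4x4, takes a point from camera to world coordinates). Camera axes: x right, y down, z forward; pixel columns grow to the right and rows downward; lengths in mm; the calibration is good to about 2 mm. A picture is of the moment at which its call begins. There is no depth.
- env.job_done(): hands the job in; it is judged then, once.
The state is a dict: "time_s": time; "qpos": joint angles; "qvel": joint speeds; "effort": joint torques, N m; "ee_pos": TCP position; "ee_rot": TCP orientation; "force": force on the tool from outside, world axes, zero at the start; "torque": the same for the moment, N m; "gripper_width": finger opening in mm; "gripper_force": force on a finger pad.
Only numpy, scipy, OpenCV 4.12 (cv2) and the standard library are available. Lean on these libraries where they do the work, as an engineer would, in place of code of your own. Each camera call takes 0.05 s, during which the arm holds its last target. There are 200 camera calls.

## Working session

There is one attempt and no reset: what is moved stays moved. The work goes in short steps, Python scripts to look and compute and a tool call to move; the robot and the scene stay as the last step left them, time stands still between calls to the robot, and variables do not carry over. Pictures are saved under pics/ and viewed, at most 14 in all, crops included, and the job is handed in when it is done.

Besides the shell and the picture viewer there is one more tool, called after ">>>" as name([rows], argument=value, ...), one row to a line, values as JSON. send_rows: Moves the arm, as the interface text tells. Its arguments: {"type":"object","properties":{"grip":{"type":"array"},"xyz":{"type":"array"},"yaw":{"type":"array"},"grip_force":{"type":"number"}},"required":["grip","xyz","yaw"]}

```bash
ls; mkdir -p pics; cat > h.py <<'E'
import numpy as np, cv2
from workcell import env, eyes
def grab(n):
    g=eyes.grab_frame(n); g['K']=np.array([[g['fx'],0,g['cx']],[0,g['fy'],g['cy']],[0,0,1.]]); g['D']=np.array(g['D'],float); g['pose']=np.array(g['pose']); return g
def ray(g,uv):
    p=cv2.undistortPoints(np.array(uv,float).reshape(-1,1,2),g['K'],g['D']).reshape(-1,2)
    d=np.c_[p,np.ones(len(p))]@g['pose'][:3,:3].T
    return g['pose'][:3,3],d
def onz(g,uv,z):
    o,d=ray(g,uv); return o+d*((z-o[2])/d[:,2])[:,None]
def proj(g,P):
    T=np.linalg.inv(g['pose']); r,_=cv2.Rodrigues(T[:3,:3])
    return cv2.projectPoints(np.array(P,float).reshape(-1,1,3),r,T[:3,3],g['K'],g['D'])[0].reshape(-1,2)
def tri(g1,u1,g2,u2):
    A=np.zeros((3,3));b=np.zeros(3)
    for g,u in((g1,u1),(g2,u2)):
        o,d=ray(g,[u]);d=d[0]/np.linalg.norm(d[0]);M=np.eye(3)-np.outer(d,d);A+=M;b+=M@o
    return np.linalg.solve(A,b)
def save(g,name,box=None,s=1):
    f=g['frame'][:,:,::-1]
    if box: f=f[box[1]:box[3],box[0]:box[2]]
    cv2.imwrite('pics/'+name,cv2.resize(f,None,fx=s,fy=s,interpolation=cv2.INTER_CUBIC))
E
python3 - <<'E'
from h import *
for n in('top','side'):
    g=grab(n); save(g,n+'0.png',s=1.5); print(n,g['pose'].round(2).tolist(),g['fx'])
s=env.state();print(s)
E
```

```text
pics
top [[-0.02, -0.99, 0.11, 377.61], [-1.0, 0.02, -0.01, 259.38], [0.01, -0.11, -0.99, 1276.81], [0.0, 0.0, 0.0, 1.0]] 410.08639070707426
side [[0.57, -0.71, 0.42, -60.34], [-0.82, -0.49, 0.3, -174.17], [-0.01, -0.51, -0.86, 1361.17], [0.0, 0.0, 0.0, 1.0]] 436.1576127944851
{'time_s': 0.1, 'qpos': array([-7.82105738e+01,  1.83477595e+01,  8.96997324e+01,  7.24643104e-05,
        7.20431396e+01, -1.14428477e+00]), 'qvel': array([ 0.00437721, -0.15666869, -0.1913319 , -0.06566057, -0.02550306,
        0.03501382]), 'effort': array([ 3.05548801e-04, -4.13333058e+01, -2.32509506e+01,  7.28741311e-02,
        4.22717992e-02, -5.10437235e-05]), 'ee_pos': array([ 128.62363884, -559.96725277,  213.2043962 ]), 'ee_rot': array([-1.79909388e+02, -1.87881489e-03,  1.29336871e+01]), 'force': array([-0.59567081, -0.17220992,  0.17659085]), 'torque': array([0.0162269 , 0.00159077, 0.01888926]), 'gripper_force': 0.0, 'gripper_width': 90.97908150348371}
```

View pics/top0.png

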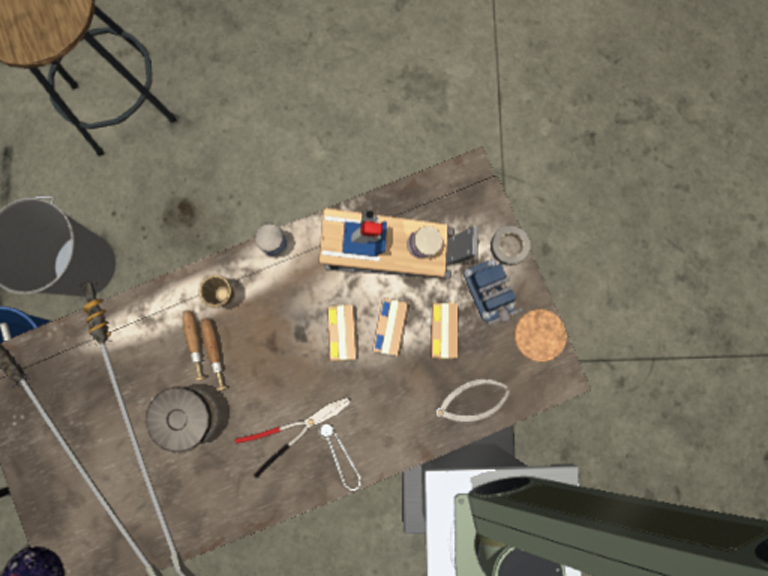

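View pics/side0.png

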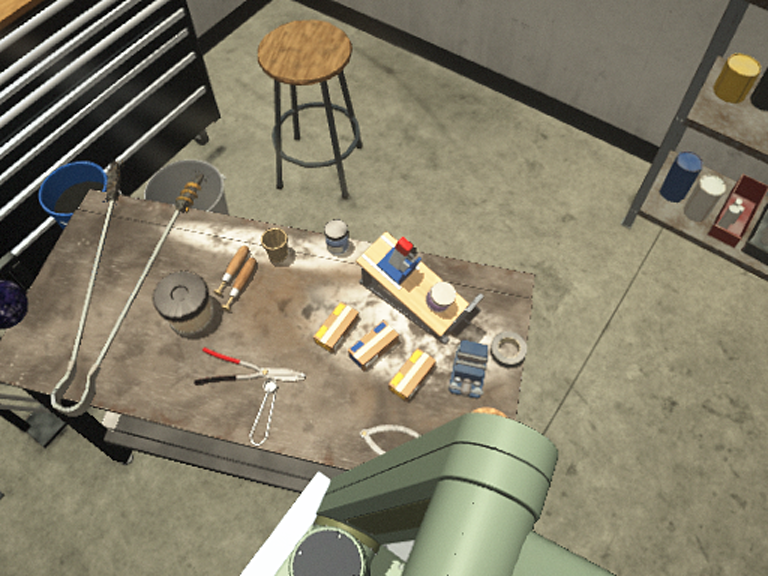

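Top view: three cartons at (342,331), (391,327) and (445,331): yellow, blue, yellow. The rack runs from (322,236) to the backstop at (460,243), with its red cap at (371,228) and the jar lid at (427,241). The mat is at (541,335).

```bash
python3 - <<'E'
from h import *
t=grab('top'); s=grab('side')
save(t,'t1.png',(205,130,390,250),4.3); save(s,'s1.png',(200,145,370,285),4.2)
E
```

```text
(no output)
```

View pics/t1.png

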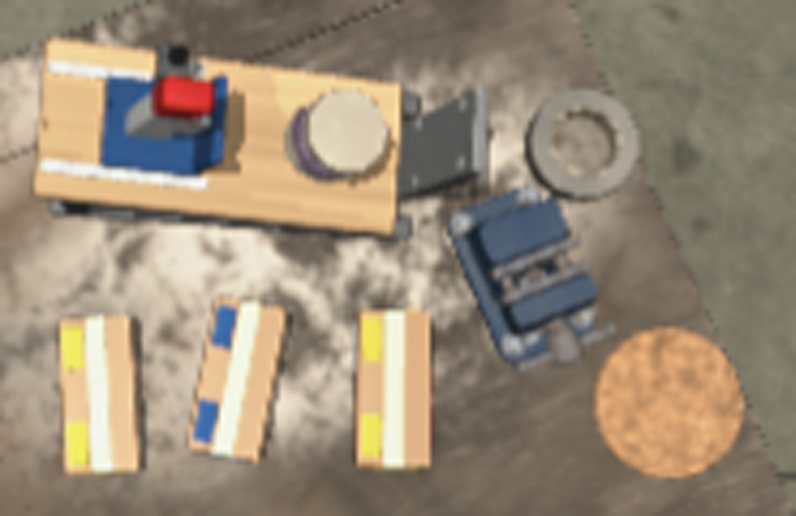

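View pics/s1.png

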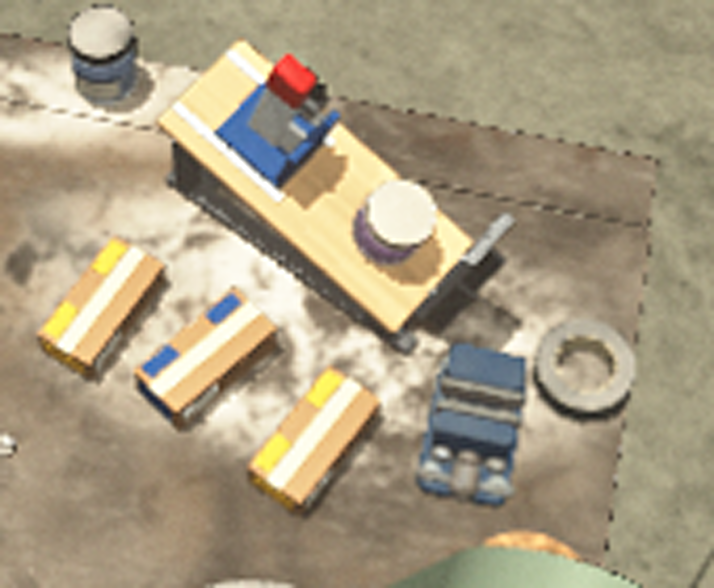

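Top crop: bed corners (48,40), (402,88), (393,235), (36,192), and the three carton tops are clear. Side crop shows the same bed corners at (240,42), (472,240), (397,330), (160,122), so I can triangulate.

```bash
cat > m.py <<'E'
from h import *
t=grab('top'); s=grab('side')
T=lambda u:(np.array(u,float)+.5)/4.3-.5+[205,130]
S=lambda u:(np.array(u,float)+.5)/4.2-.5+[200,145]
tc=T([(48,40),(402,88),(393,235),(36,192)]); sc=S([(240,42),(472,240),(397,330),(160,122)])
print('tri bed',[tri(t,a,s,b).round(1).tolist() for a,b in zip(tc,sc)])
B=np.array([onz(t,[c],z)[0] for c,z in zip(tc,(98,30,30,98))]);print('top bed',B.round(1).tolist())
B2=np.array([onz(s,[c],z)[0] for c,z in zip(sc,(98,30,30,98))]);print('side bed',B2.round(1).tolist())
def blob(g,lo,hi,box):
    h=cv2.cvtColor(g['frame'],cv2.COLOR_RGB2HSV); m=cv2.inRange(h,lo,hi); k=np.zeros_like(m);k[box[1]:box[3],box[0]:box[2]]=255;m&=k
    c=max(cv2.findContours(m,cv2.RETR_EXTERNAL,cv2.CHAIN_APPROX_NONE)[0],key=cv2.contourArea);M=cv2.moments(c);return np.array([M['m10']/M['m00'],M['m01']/M['m00']]),c
a,_=blob(t,(0,180,90),(8,255,255),(230,140,270,165));b,_=blob(s,(0,180,90),(8,255,255),(255,150,285,175));print('cap',a,b,tri(t,a,s,b).round(1))
a=T((346,131));b=S((401,212));print('jar lid',tri(t,a,s,b).round(1))
for n,q,z in(('Y1',[(60,318),(130,316),(138,471),(66,473)],32),('B',[(216,298),(287,306),(260,462),(189,452)],38),('Y2',[(360,311),(431,311),(430,466),(357,466)],32)):
    P=onz(t,T(q),z);d=(P[0]+P[1]-P[2]-P[3])/2;print(n,P.mean(0).round(1),np.linalg.norm(d).round(1),np.linalg.norm(P[0]-P[1]).round(1),np.degrees(np.arctan2(d[1],d[0])).round(1))
print('mat',onz(t,T([(669,402),(595,402),(743,402)]),5).round(1))
E
python3 m.py
```

```text
tri bed [[678.2, 355.3, 84.2], [653.2, 103.8, 29.8], [547.5, 112.1, 26.8], [572.1, 363.3, 86.5]]
top bed [[673.9, 355.0, 98.0], [651.7, 105.2, 30.0], [544.7, 114.9, 30.0], [568.8, 363.7, 98.0]]
side bed [[671.1, 348.9, 98.0], [654.7, 102.6, 30.0], [548.7, 109.3, 30.0], [567.8, 357.0, 98.0]]
cap [247.21367521 151.90384615] [269.35555556 162.7037037 ] [615.8 261.6 185.5]
jar lid [609.9 151.   91.7]
Y1 [434.5 326.4  32. ] 109.4 49.6 1.9
B [443.1 227.9  38. ] 110.7 50.5 -11.0
Y2 [435.1 117.1  32. ] 109.7 50.6 -2.3
mat [[ 422.4  -86.4    5. ]
 [ 423.5  -31.8    5. ]
 [ 421.2 -141.4    5. ]]
```

>>> send_rows([
  [0.03, 0.03, 0.02],
  [0.055, 0.06, 0.035],
  [0.08, 0.09, 0.05],
  [0.1, 0.12, 0.06],
  [0.12, 0.15, 0.06],
  [0.14, 0.18, 0.06],
  [0.16, 0.21, 0.06],
  [0.18, 0.24, 0.06],
], grip=[1, 1, 1, 1, 1, 1, 1, 1], yaw=[7, 14, 21, 28, 35, 42, 49, 56])

```text
time_s: 0.97
ee_pos: [309.3, -318.8, 274.2]
ee_rot: [180.0, 0.0, 69.3]
force: [0.3, -0.9, -0.1]
gripper_width: 91.4
gripper_force: 0.0
```

>>> send_rows([
  [0.02, 0.03, 0],
  [0.045, 0.065, 0],
  [0.07, 0.1, 0],
  [0.095, 0.14, 0],
  [0.12, 0.18, 0],
  [0.15, 0.22, 0],
  [0.175, 0.26, 0],
  [0.2, 0.3, 0],
], grip=[1, 1, 1, 1, 1, 1, 1, 1], yaw=[3, 6, 9, 12, 15, 16.3, 16.3, 16.3])

```text
time_s: 1.63
ee_pos: [491.8, -46.2, 274.1]
ee_rot: [180.0, 0.0, 85.3]
force: [0.1, -1.0, 0.6]
gripper_width: 91.4
gripper_force: 0.0
```

>>> send_rows([
  [0.02, 0.03, 0],
  [0.04, 0.065, 0],
  [0.06, 0.1, 0],
  [0.08, 0.14, 0],
  [0.1, 0.178, 0],
  [0.1, 0.178, -0.03],
  [0.1, 0.178, -0.06],
  [0.1, 0.178, -0.06],
], grip=[1, 1, 1, 1, 1, 1, 1, 1], yaw=[0, 0, 0, 0, 0, 0, 0, 0])

```text
time_s: 2.3
ee_pos: [587.6, 130.1, 207.6]
ee_rot: [-179.3, 0.2, 85.3]
force: [-1.4, -1.2, -1.0]
gripper_width: 91.4
gripper_force: 0.0
```

```bash
python3 - <<'E'
from h import *
s=env.state();print(s['ee_pos'],s['ee_rot'],s['force'])
t=grab('top'); save(t,'t2.png',(205,110,390,250),4.3)
s=grab('side'); save(s,'s2.png',(200,105,370,245),4.2)
E
```

```text
[587.6006863  130.06406    207.57811144] [-179.30689862    0.21038886   85.34125343] [-1.42981876 -1.23076322 -1.03692762]
```

View pics/s2.png

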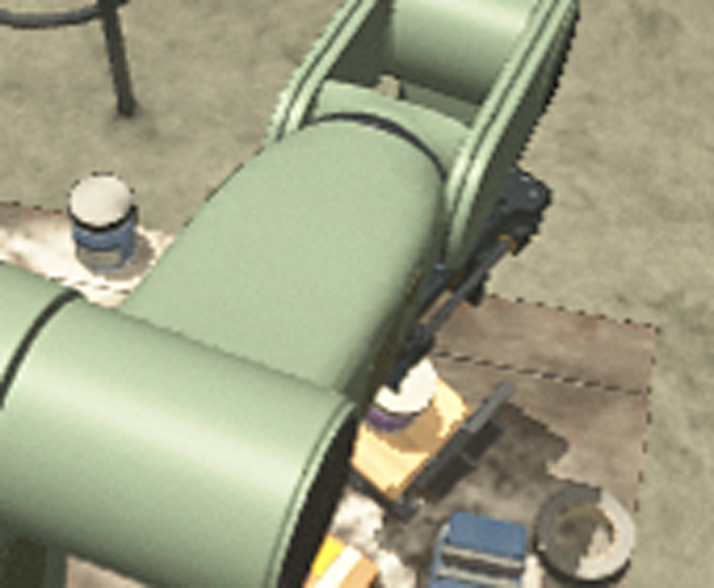

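The side view is mostly blocked by the arm, but the fingers can be seen above the jar lid at (408,385). I'll let the arm settle and read the pose.

>>> send_rows([
  [0, 0, 0],
  [0, 0, 0],
  [0, 0, 0],
], grip=[1, 1, 1], yaw=[0, 0, 0])

```text
time_s: 2.65
ee_pos: [591.9, 129.4, 216.1]
ee_rot: [179.8, -0.1, 85.2]
force: [0.3, -0.5, -0.2]
gripper_width: 91.4
gripper_force: 0.0
```

>>> send_rows([
  [0.016, 0.029, 0],
  [0.016, 0.029, 0],
  [0.016, 0.029, -0.03],
  [0.016, 0.029, -0.06],
  [0.016, 0.029, -0.09],
  [0.016, 0.029, -0.11],
  [0.016, 0.029, -0.13],
  [0.016, 0.029, -0.13],
], grip=[1, 1, 1, 1, 1, 1, 1, 1], yaw=[0, 0, 0, 0, 0, 0, 0, 0])

```text
time_s: 3.32
ee_pos: [604.7, 157.8, 80.7]
ee_rot: [-179.6, 0.1, 85.2]
force: [-0.3, -0.6, -0.4]
gripper_width: 91.6
gripper_force: 0.0
```

>>> send_rows([
  [0, 0, -0.01],
  [0, 0, -0.02],
  [0, 0, -0.028],
  [0, 0, -0.028],
], grip=[1, 1, 1, 1], yaw=[0, 0, 0, 0])

```text
time_s: 3.65
ee_pos: [606.4, 158.5, 54.9]
ee_rot: [-179.9, 0.0, 85.2]
force: [-1.3, -0.0, -0.3]
gripper_width: 91.3
gripper_force: 0.0
```

>>> send_rows([
  [0, 0, 0],
  [0, 0, 0],
  [0, 0, 0],
  [0, 0, 0],
  [0, 0, 0],
  [0, 0, 0],
  [0, 0, 0],
  [0, 0, 0],
], grip=[-1, -1, -1, -1, -1, -1, -1, -1], yaw=[0, 0, 0, 0, 0, 0, 0, 0], grip_force=12)

```text
time_s: 4.32
ee_pos: [607.8, 158.8, 56.5]
ee_rot: [179.9, -0.0, 85.2]
force: [0.8, 0.5, 2.4]
gripper_width: 58.4
gripper_force: 12.0
```

>>> send_rows([
  [0, 0, 0],
  [0, 0, 0.01],
  [0, 0, 0.03],
  [0, 0, 0.06],
  [0, 0, 0.09],
  [0, 0, 0.12],
  [0, 0, 0.14],
  [0, 0, 0.14],
], grip=[-1, -1, -1, -1, -1, -1, -1, -1], yaw=[0, 0, 0, 0, 0, 0, 0, 0], grip_force=20)

```text
time_s: 4.98
ee_pos: [608.8, 159.4, 201.2]
ee_rot: [179.6, -0.2, 85.2]
force: [0.4, 0.3, -1.6]
gripper_width: 58.5
gripper_force: 19.9
```

>>> send_rows([
  [-0.02, -0.025, 0],
  [-0.04, -0.05, 0],
  [-0.06, -0.08, 0],
  [-0.08, -0.11, 0],
  [-0.1, -0.14, 0],
  [-0.12, -0.165, 0],
  [-0.14, -0.185, 0],
  [-0.15, -0.2, 0],
], grip=[-1, -1, -1, -1, -1, -1, -1, -1], yaw=[0, 0, 0, 0, 0, 0, 0, 0])

```text
time_s: 5.65
ee_pos: [452.7, -42.4, 194.3]
ee_rot: [-179.7, 0.0, 85.2]
force: [-0.6, 0.5, -1.4]
gripper_width: 58.1
gripper_force: 19.9
```

>>> send_rows([
  [0, 0, 0],
  [0, 0, 0],
  [0, 0, 0],
], grip=[-1, -1, -1], yaw=[0, 0, 0])

```text
time_s: 5.9
ee_pos: [457.0, -40.7, 195.3]
ee_rot: [-179.9, -0.0, 85.2]
force: [-0.4, 0.7, -2.9]
gripper_width: 58.3
gripper_force: 19.9
```

>>> send_rows([
  [-0.02, -0.025, 0],
  [-0.035, -0.045, 0],
  [-0.035, -0.045, -0.03],
  [-0.035, -0.045, -0.06],
  [-0.035, -0.045, -0.1],
  [-0.035, -0.045, -0.13],
  [-0.035, -0.045, -0.15],
  [-0.035, -0.045, -0.15],
], grip=[-1, -1, -1, -1, -1, -1, -1, -1], yaw=[0, 0, 0, 0, 0, 0, 0, 0], grip_force=12)

```text
time_s: 6.57
ee_pos: [419.3, -84.6, 42.1]
ee_rot: [-179.5, -0.1, 85.3]
force: [-1.5, 0.4, -1.2]
gripper_width: 58.6
gripper_force: 12.0
```

```bash
python3 - <<'E'
from h import *
t=grab('top'); save(t,'t3.png',(285,130,410,250),4.5)
E
```

```text
(no output)
```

View pics/t3.png

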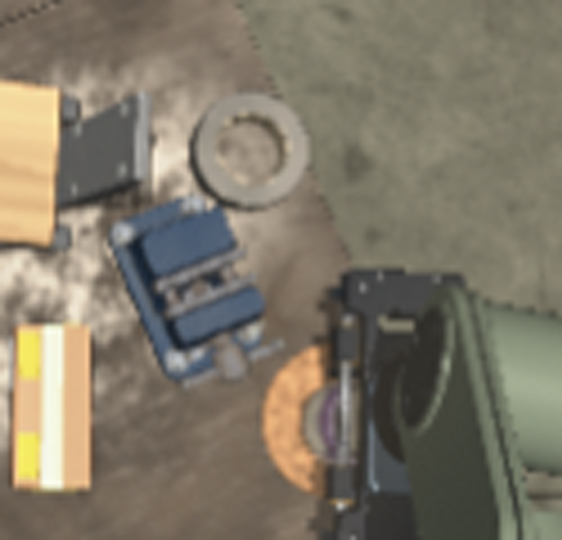

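Jar is held over the mat: its left edge is at (305,420) and the mat's is at (263,420). Next I lower it.

>>> send_rows([
  [0, 0, -0.006],
  [0, 0, -0.012],
  [0, 0, -0.016],
  [0, 0, -0.019],
  [0, 0, -0.022],
  [0, 0, -0.025],
  [0, 0, -0.027],
  [0, 0, -0.027],
], grip=[-1, -1, -1, -1, -1, -1, -1, -1], yaw=[0, 0, 0, 0, 0, 0, 0, 0], grip_force=6)

```text
time_s: 7.28
ee_pos: [422.4, -86.3, 19.0]
ee_rot: [180.0, -0.0, 85.2]
force: [0.5, 0.4, -1.1]
gripper_width: 58.7
gripper_force: 6.0
```

>>> send_rows([
  [0, 0, -0.001],
  [0, 0, -0.002],
  [0, 0, -0.003],
  [0, 0, -0.004],
  [0, 0, -0.004],
  [0, 0, -0.004],
], grip=[-1, -1, -1, -1, -1, -1], yaw=[0, 0, 0, 0, 0, 0])

```text
time_s: 7.78
ee_pos: [422.6, -86.3, 15.5]
ee_rot: [179.9, 0.0, 85.2]
force: [-0.2, 1.6, 6.0]
gripper_width: 58.6
gripper_force: 6.0
```

>>> send_rows([
  [0, 0, -0.001],
  [0, 0, -0.002],
  [0, 0, -0.002],
  [0, 0, -0.002],
  [0, 0, -0.002],
], grip=[-1, -1, -1, -1, -1], yaw=[0, 0, 0, 0, 0], grip_force=3)

```text
time_s: 8.2
ee_pos: [422.5, -86.5, 13.1]
ee_rot: [179.9, 0.0, 85.2]
force: [0.5, -0.7, 5.3]
gripper_width: 59.0
gripper_force: 3.0
```

>>> send_rows([
  [0, 0, 0],
  [0, 0, 0],
  [0, 0, 0],
  [0, 0, 0],
  [0, 0, 0.01],
  [0, 0, 0.03],
  [0, 0, 0.06],
  [0, 0, 0.09],
], grip=[0.4, 0.6, 0.8, 1, 1, 1, 1, 1], yaw=[0, 0, 0, 0, 0, 0, 0, 0])

```text
time_s: 8.87
ee_pos: [421.0, -86.0, 103.3]
ee_rot: [-179.8, -0.0, 85.2]
force: [0.7, 0.5, -0.1]
gripper_width: 91.0
gripper_force: 0.0
```

```bash
python3 - <<'E'
import cv2,numpy as np
a=cv2.imread('pics/t1.png')[20:190,80:260];b=cv2.imread('pics/s1.png')[30:200,200:380]
cv2.imwrite('pics/cap.png',cv2.resize(np.hstack([a,b]),None,fx=2.2,fy=2.2,interpolation=cv2.INTER_CUBIC))
E
```

```text
(no output)
```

View pics/cap.png

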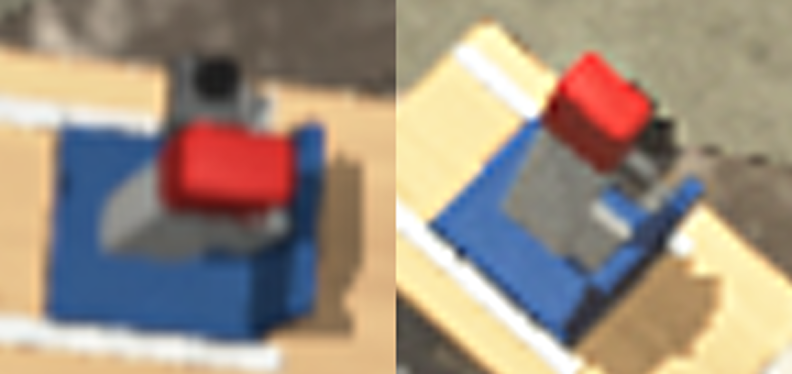

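In the crops the red cap's top is at (230,160) in the top view and (600,95) in the side view. A black knob sits on the far side, at (215,78) and (657,140). I'll find its height.

```bash
python3 - <<'E'
from h import *
t=grab('top'); s=grab('side')
T=lambda u:(np.array(u,float)+.5)/4.3-.5+[205,130]
S=lambda u:(np.array(u,float)+.5)/4.2-.5+[200,145]
for v in((318.6,88),(318.6,93.6),(318.6,100)):
    print(tri(t,T((178,55)),s,S(v)).round(1))
# cap top-face centre
print(tri(t,T((80+230/2.2,20+155/2.2)),s,S((200+(612-396)/2.2,30+92/2.2))).round(1))
E
```

```text
[660.1 264.8 112. ]
[662.4 265.2 100.8]
[665.  265.7  87.8]
[619.4 260.1 187.8]
```

>>> send_rows([
  [0, 0, 0.04],
  [0, 0, 0.08],
  [0, 0.02, 0.12],
  [0.02, 0.05, 0.155],
  [0.04, 0.085, 0.155],
  [0.06, 0.12, 0.155],
  [0.08, 0.155, 0.155],
  [0.1, 0.19, 0.155],
], grip=[1, 1, 1, 1, 1, 1, 1, 1], yaw=[0, 0, 0, 0, 0, 0, 0, 0])

```text
time_s: 9.63
ee_pos: [520.8, 102.9, 257.3]
ee_rot: [-180.0, 0.0, 85.2]
force: [0.9, 0.0, -0.2]
gripper_width: 91.2
gripper_force: 0.0
```

>>> send_rows([
  [0.02, 0.03, 0],
  [0.04, 0.06, 0],
  [0.06, 0.09, 0],
  [0.075, 0.12, 0],
  [0.09, 0.145, 0],
  [0.093, 0.157, 0],
  [0.093, 0.157, 0],
  [0.093, 0.157, 0],
], grip=[1, 1, 1, 1, 1, 1, 1, 1], yaw=[0, 0, 0, 0, 0, 0, 0, 0])

```text
time_s: 10.3
ee_pos: [612.7, 257.6, 256.6]
ee_rot: [-179.9, 0.1, 85.3]
force: [-0.3, -0.2, -0.7]
gripper_width: 91.1
gripper_force: 0.0
```

>>> send_rows([
  [0, 0, 0],
  [0, 0, 0],
], grip=[0.5, 0.5], yaw=[0, 0])

```text
time_s: 10.47
ee_pos: [613.0, 256.5, 258.3]
ee_rot: [-180.0, 0.0, 85.2]
force: [1.1, 0.8, 0.3]
gripper_width: 80.7
gripper_force: 0.0
```

>>> send_rows([
  [0.002, 0.004, -0.02],
  [0.002, 0.004, -0.04],
  [0.002, 0.004, -0.05],
  [0.002, 0.004, -0.06],
  [0.002, 0.004, -0.07],
  [0.002, 0.004, -0.08],
  [0.002, 0.004, -0.09],
  [0.002, 0.004, -0.09],
], grip=[0.5, 0.5, 0.5, 0.5, 0.5, 0.5, 0.5, 0.5], yaw=[0, 0, 0, 0, 0, 0, 0, 0])

```text
time_s: 11.13
ee_pos: [614.5, 261.5, 165.7]
ee_rot: [-179.8, 0.1, 85.2]
force: [-0.5, 0.3, -0.5]
gripper_width: 68.5
gripper_force: 0.0
```

>>> send_rows([
  [0, 0, 0],
  [0, 0, 0],
  [0, 0, 0],
  [0, 0, 0],
  [0, 0, 0],
  [0, 0, 0],
  [0, 0, 0],
  [0, 0, 0],
], grip=[-1, -1, -1, -1, -1, -1, -1, -1], yaw=[0, 0, 0, 0, 0, 0, 0, 0], grip_force=15)

```text
time_s: 11.8
ee_pos: [614.6, 262.2, 168.1]
ee_rot: [-179.9, 0.0, 85.2]
force: [-3.4, 0.5, 2.7]
gripper_width: 21.8
gripper_force: 15.0
```

>>> send_rows([
  [0.0004, 0.005, 0.0013],
  [0.0008, 0.01, 0.0027],
  [0.0012, 0.015, 0.004],
  [0.0016, 0.02, 0.0054],
  [0.002, 0.025, 0.0067],
  [0.0024, 0.029, 0.0078],
  [0.0024, 0.029, 0.0078],
  [0.0024, 0.029, 0.0078],
], grip=[-1, -1, -1, -1, -1, -1, -1, -1], yaw=[0, 0, 0, 0, 0, 0, 0, 0])

```text
time_s: 12.47
ee_pos: [617.1, 290.8, 175.8]
ee_rot: [-179.9, 0.1, 85.2]
force: [-4.0, -2.3, 2.8]
gripper_width: 22.2
gripper_force: 15.0
```

>>> send_rows([
  [0.0003, 0.0035, 0.0009],
  [0.0006, 0.007, 0.0019],
  [0.0006, 0.007, 0.0019],
  [0.0006, 0.007, 0.0019],
], grip=[-1, -1, -1, -1], yaw=[0, 0, 0, 0])

```text
time_s: 12.8
ee_pos: [617.5, 295.9, 177.2]
ee_rot: [-179.9, 0.3, 85.2]
force: [-4.4, -6.3, 2.2]
gripper_width: 21.8
gripper_force: 15.0
```

>>> send_rows([
  [0.0001, 0.0015, 0.0004],
  [0.0002, 0.003, 0.0008],
  [0.0003, 0.0045, 0.0012],
  [0.0003, 0.0045, 0.0012],
  [0.0003, 0.0045, 0.0012],
  [0.0003, 0.0045, 0.0012],
], grip=[-1, -1, -1, -1, -1, -1], yaw=[0, 0, 0, 0, 0, 0])

```text
time_s: 13.3
ee_pos: [617.5, 296.2, 177.2]
ee_rot: [-179.8, 0.7, 85.2]
force: [-4.0, -15.2, -1.1]
gripper_width: 21.9
gripper_force: 15.0
```

>>> send_rows([
  [0, -0.003, 0],
  [0, -0.004, 0],
  [0, -0.004, 0],
  [0, -0.004, 0.01],
  [0, -0.004, 0.03],
  [0, -0.004, 0.06],
  [0, -0.004, 0.085],
  [-0.02, -0.03, 0.085],
], grip=[-0.3, 0, 0.2, 0.3, 0.5, 0.5, 0.5, 0.5], yaw=[0, 0, 0, 0, 0, 0, 0, 0])

```text
time_s: 13.97
ee_pos: [604.2, 277.9, 270.4]
ee_rot: [179.2, -0.6, 85.4]
force: [0.6, -0.1, 1.5]
gripper_width: 68.2
gripper_force: 0.0
```

>>> send_rows([
  [-0.03, -0.02, 0],
  [-0.06, -0.04, 0],
  [-0.09, -0.06, 0],
  [-0.12, -0.08, 0],
  [-0.15, -0.1, 0],
  [-0.15, -0.13, 0],
  [-0.15, -0.13, 0],
  [-0.15, -0.13, 0],
], grip=[1, 1, 1, 1, 1, 1, 1, 1], yaw=[-7, -14, -21, -28, -35, -42, -49, -56])

```text
time_s: 14.63
ee_pos: [448.9, 142.0, 265.6]
ee_rot: [180.0, -0.2, 28.8]
force: [0.3, -0.2, -0.2]
gripper_width: 91.5
gripper_force: 0.0
```

```bash
python3 - <<'E'
from h import *
s=env.state();print(s['ee_pos'],s['ee_rot'])
t=grab('top'); save(t,'t4.png',(205,130,390,250),4.3)
E
```

```text
[448.86546808 141.99634404 265.64369576] [179.95660154  -0.21687725  28.82196305]
```

View pics/t4.png

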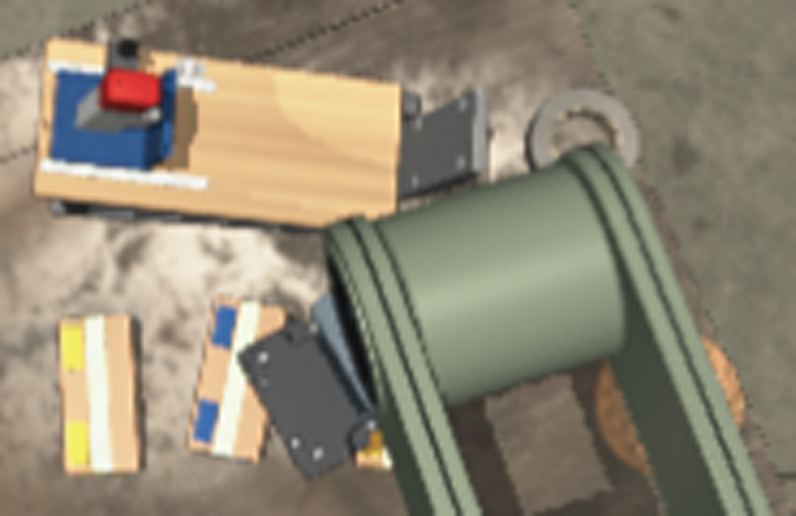

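The keeper is fully back (cap at (132,90)) and the bed is clear. The left carton and the blue one haven't moved; the third is hidden behind the arm. Going for the blue carton.

>>> send_rows([
  [0, 0.03, 0],
  [0, 0.06, -0.03],
  [-0.006, 0.086, -0.06],
  [-0.006, 0.086, -0.09],
  [-0.006, 0.086, -0.12],
  [-0.006, 0.086, -0.14],
  [-0.006, 0.086, -0.14],
  [-0.006, 0.086, -0.14],
], grip=[1, 1, 1, 1, 1, 1, 1, 1], yaw=[-7, -14, -21, -28, -35, -40.2, -40.2, -40.2])

```text
time_s: 15.35
ee_pos: [443.0, 229.2, 124.0]
ee_rot: [180.0, 0.0, -10.7]
force: [0.1, 0.6, 0.3]
gripper_width: 91.5
gripper_force: 0.0
```

>>> send_rows([
  [0, 0, 0],
  [0, 0, 0],
], grip=[1, 1], yaw=[0, 0])

```text
time_s: 15.52
ee_pos: [444.3, 229.4, 125.9]
ee_rot: [-179.9, -0.2, -10.8]
force: [-0.0, 0.1, 0.4]
gripper_width: 91.0
gripper_force: 0.0
```

>>> send_rows([
  [0, -0.001, -0.03],
  [0, -0.001, -0.06],
  [0, -0.001, -0.08],
  [0, -0.001, -0.095],
  [0, -0.001, -0.105],
  [0, -0.001, -0.111],
  [0, -0.001, -0.115],
  [0, -0.001, -0.115],
], grip=[1, 1, 1, 1, 1, 1, 1, 1], yaw=[0, 0, 0, 0, 0, 0, 0, 0])

```text
time_s: 16.18
ee_pos: [443.3, 227.8, 9.1]
ee_rot: [-180.0, -0.0, -10.9]
force: [0.1, -0.0, 0.1]
gripper_width: 91.1
gripper_force: 0.0
```

>>> send_rows([
  [0, 0, 0],
  [0, 0, 0],
  [0, 0, 0],
  [0, 0, 0],
  [0, 0, 0],
  [0, 0, 0],
  [0, 0, 0],
  [0, 0, 0],
], grip=[-1, -1, -1, -1, -1, -1, -1, -1], yaw=[0, 0, 0, 0, 0, 0, 0, 0], grip_force=15)

```text
time_s: 16.85
ee_pos: [442.9, 227.7, 9.0]
ee_rot: [-180.0, -0.0, -11.0]
force: [0.4, -0.5, 2.3]
gripper_width: 51.8
gripper_force: 14.9
```

>>> send_rows([
  [0, 0, 0.01],
  [0, 0, 0.03],
  [0, 0, 0.06],
  [0, 0, 0.09],
  [0, 0, 0.12],
  [0, 0, 0.15],
  [0, -0.02, 0.18],
  [0, -0.04, 0.19],
], grip=[-1, -1, -1, -1, -1, -1, -1, -1], yaw=[0, 0, 0, 7, 14, 21, 28, 35], grip_force=20)

```text
time_s: 17.52
ee_pos: [444.5, 188.3, 203.6]
ee_rot: [180.0, -0.4, 24.5]
force: [0.2, -0.5, -2.2]
gripper_width: 52.1
gripper_force: 19.8
```

>>> send_rows([
  [0.02, -0.01, 0],
  [0.04, -0.02, 0],
  [0.06, -0.022, 0],
  [0.09, -0.022, 0],
  [0.115, -0.022, 0],
  [0.14, -0.022, 0],
  [0.155, -0.022, 0],
  [0.162, -0.022, 0],
], grip=[-1, -1, -1, -1, -1, -1, -1, -1], yaw=[7, 14, 21, 28, 35, 42, 49, 56])

```text
time_s: 18.18
ee_pos: [606.5, 165.2, 198.3]
ee_rot: [-180.0, 0.0, 80.3]
force: [0.4, 0.1, -2.1]
gripper_width: 52.1
gripper_force: 19.8
```

>>> send_rows([
  [0, 0, 0],
  [0, 0, 0],
  [0, 0, 0],
  [0, 0, 0],
], grip=[-1, -1, -1, -1], yaw=[5.2, 5.2, 5.2, 5.2])

```text
time_s: 18.52
ee_pos: [604.3, 165.5, 198.9]
ee_rot: [-180.0, 0.0, 85.1]
force: [-0.0, -0.3, -1.9]
gripper_width: 52.3
gripper_force: 19.9
```

Lower to just above contact, then press down with a light grip.

>>> send_rows([
  [0.001, 0, -0.03],
  [0.001, 0, -0.06],
  [0.001, 0, -0.08],
  [0.001, 0, -0.1],
  [0.001, 0, -0.11],
  [0.001, 0, -0.118],
  [0.001, 0, -0.124],
  [0.001, 0, -0.124],
], grip=[-1, -1, -1, -1, -1, -1, -1, -1], yaw=[0, 0, 0, 0, 0, 0, 0, 0], grip_force=12)

```text
time_s: 19.18
ee_pos: [605.6, 165.5, 74.4]
ee_rot: [-180.0, 0.0, 85.2]
force: [-0.2, 0.3, -1.6]
gripper_width: 52.4
gripper_force: 11.9
```

>>> send_rows([
  [0, 0, -0.002],
  [0, 0, -0.004],
  [0, 0, -0.006],
  [0, 0, -0.008],
  [0, 0, -0.01],
  [0, 0, -0.012],
  [0, 0, -0.014],
  [0, 0, -0.014],
], grip=[-1, -1, -1, -1, -1, -1, -1, -1], yaw=[0, 0, 0, 0, 0, 0, 0, 0], grip_force=8)

```text
time_s: 19.85
ee_pos: [605.9, 165.4, 60.7]
ee_rot: [180.0, 0.0, 85.2]
force: [1.3, -2.3, -0.6]
gripper_width: 52.2
gripper_force: 8.0
```

>>> send_rows([
  [0, 0, -0.001],
  [0, 0, -0.002],
  [0, 0, -0.003],
  [0, 0, -0.004],
  [0, 0, -0.004],
  [0, 0, -0.004],
], grip=[-1, -1, -1, -1, -1, -1], yaw=[0, 0, 0, 0, 0, 0], grip_force=6)

```text
time_s: 20.35
ee_pos: [605.5, 165.9, 56.5]
ee_rot: [-180.0, -0.0, 85.2]
force: [-0.1, -0.9, -1.5]
gripper_width: 52.1
gripper_force: 6.0
```

>>> send_rows([
  [0, 0, -0.001],
  [0, 0, -0.002],
  [0, 0, -0.003],
  [0, 0, -0.003],
  [0, 0, -0.003],
  [0, 0, -0.003],
], grip=[-1, -1, -1, -1, -1, -1], yaw=[0, 0, 0, 0, 0, 0], grip_force=4)

```text
time_s: 20.85
ee_pos: [605.5, 166.0, 54.6]
ee_rot: [-180.0, -0.0, 85.2]
force: [-3.4, -0.0, 5.5]
gripper_width: 51.9
gripper_force: 4.0
```

>>> send_rows([
  [0, 0, 0],
  [-0.0002, -0.002, -0.0005],
  [-0.0003, -0.004, -0.001],
  [-0.0005, -0.006, -0.0016],
  [-0.0006, -0.008, -0.0021],
  [-0.0008, -0.01, -0.0026],
  [-0.0008, -0.01, -0.0026],
  [-0.0008, -0.01, -0.0026],
], grip=[-1, -1, -1, -1, -1, -1, -1, -1], yaw=[0, 0, 0, 0, 0, 0, 0, 0], grip_force=10)

```text
time_s: 21.52
ee_pos: [606.1, 155.6, 51.8]
ee_rot: [179.9, -0.0, 85.2]
force: [0.8, 0.8, 5.0]
gripper_width: 51.9
gripper_force: 10.0
```

>>> send_rows([
  [-0.0002, -0.002, -0.0005],
  [-0.0003, -0.004, -0.001],
  [-0.0003, -0.004, -0.001],
  [-0.0003, -0.004, -0.001],
], grip=[-1, -1, -1, -1], yaw=[0, 0, 0, 0])

```text
time_s: 21.85
ee_pos: [605.9, 153.3, 51.1]
ee_rot: [179.8, -0.2, 85.2]
force: [0.1, 5.8, 5.7]
gripper_width: 51.7
gripper_force: 10.0
```

>>> send_rows([
  [-0.0002, -0.002, -0.0005],
  [-0.0002, -0.003, -0.0008],
  [-0.0002, -0.003, -0.0008],
  [-0.0002, -0.003, -0.0008],
], grip=[-1, -1, -1, -1], yaw=[0, 0, 0, 0])

```text
time_s: 22.18
ee_pos: [605.9, 152.3, 50.7]
ee_rot: [179.8, -0.4, 85.1]
force: [-0.2, 11.2, 7.0]
gripper_width: 51.9
gripper_force: 10.0
```

>>> send_rows([
  [0, 0.001, 0],
  [0, 0.003, 0],
  [0, 0.004, 0],
  [0, 0.004, 0.01],
  [0, 0.004, 0.04],
  [0, 0.004, 0.08],
  [0, 0.004, 0.12],
  [0, 0.004, 0.15],
], grip=[0.3, 0.4, 0.5, 0.5, 0.5, 0.5, 0.5, 0.5], yaw=[0, 0, 0, 0, 0, 0, 0, 0])

```text
time_s: 22.85
ee_pos: [605.1, 152.3, 203.3]
ee_rot: [179.8, -0.0, 85.2]
force: [0.5, -0.5, -0.3]
gripper_width: 68.5
gripper_force: 0.0
```

>>> send_rows([
  [-0.03, 0, 0],
  [-0.06, 0, 0],
  [-0.1, 0, 0],
  [-0.13, 0, 0],
  [-0.15, 0, 0],
  [-0.17, 0, 0],
  [-0.17, 0, 0],
  [-0.17, 0, 0],
], grip=[1, 1, 1, 1, 1, 1, 1, 1], yaw=[-7, -14, -21, -28, -35, -42, -49, -56])

```text
time_s: 23.52
ee_pos: [433.2, 152.1, 200.2]
ee_rot: [180.0, -0.0, 28.9]
force: [-0.6, 0.1, -0.1]
gripper_width: 91.2
gripper_force: 0.0
```

```bash
python3 - <<'E'
from h import *
s=env.state();print(s['ee_pos'],s['ee_rot'])
t=grab('top'); save(t,'t5.png',(205,130,390,250),4.3)
E
```

```text
[433.22166797 152.11513821 200.23726701] [ 1.79966768e+02 -1.78328630e-02  2.89105886e+01]
```

View pics/t5.png

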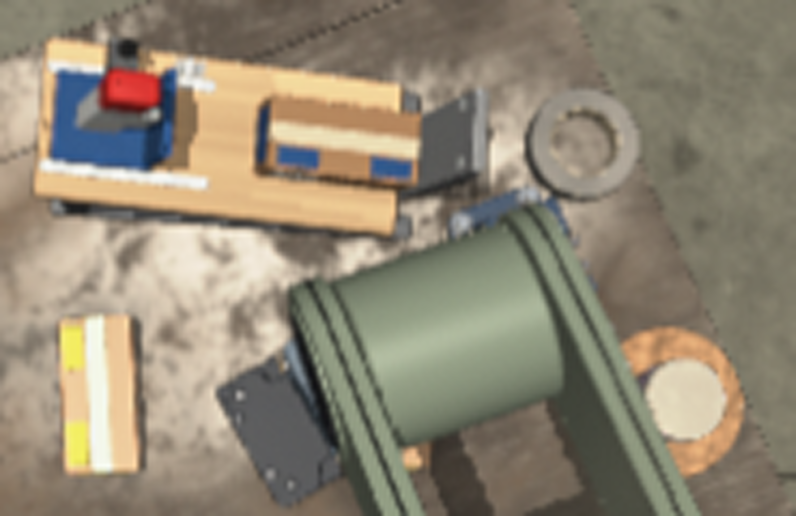

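Jar stands upright on the mat at (685,400). The blue carton lies at the backstop: top-face right end (419,150), backstop top from (474,90) to (474,182). I'll check its alignment with rays.

```bash
python3 - <<'E'
from h import *
t=grab('top'); save(t,'bs.png',(255,145,325,180),11)
T=lambda u:(np.array(u,float)+.5)/4.3-.5+[205,130]
d=np.array([-.084,-.9965]);n=np.array([.9965,-.084]);F=np.array([600.5,108])
def bed(u,z):
    P=onz(t,T([u]),z)[0]; return ((P[:2]-F)@-d).round(1),((P[:2]-F)@n).round(1)
for nm,u,z in(('bs far',(478,90),155),('bs near',(480,180),155),('top R far',(420,114),66.7),('top R near',(417,187),66.7),('top L far',(273,98),95),('top L near',(268,172),95)): print(nm,bed(u,z))
E
```

```text
bs far (np.float64(-35.1), np.float64(24.9))
bs near (np.float64(-39.2), np.float64(-34.4))
top R far (np.float64(-8.3), np.float64(25.2))
top R near (np.float64(-8.9), np.float64(-26.6))
top L far (np.float64(96.1), np.float64(23.2))
top L near (np.float64(96.3), np.float64(-28.2))
```

View pics/bs.png

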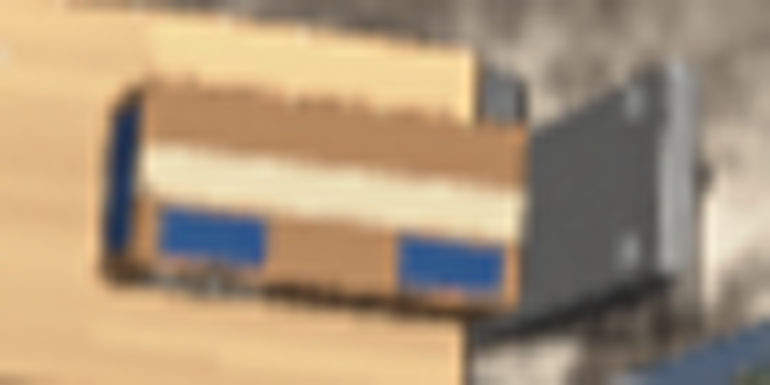

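Zoomed crop: the carton end (525,125)–(518,305) meets the backstop with no visible gap. The backstop's front top edge runs from (662,75) to (660,272).

```bash
python3 - <<'E'
from h import *
t=grab('top')
T=lambda u:(np.array(u,float)+.5)/11-.5+[255,145]
d=np.array([-.084,-.9965]);n=np.array([.9965,-.084]);F=np.array([600.5,108])
for u,z in(((662,72),155),((660,272),155),((525,125),66.7),((518,303),66.7),((143,85),95),((132,262),95)):
    P=onz(t,T([u]),z)[0]; print(((P[:2]-F)@-d).round(1),((P[:2]-F)@n).round(1))
# Y1 / Y2 recheck by yellow labels
h=cv2.cvtColor(t['frame'],cv2.COLOR_RGB2HSV); m=cv2.inRange(h,(22,150,130),(35,255,255))
for c in cv2.findContours(m,cv2.RETR_EXTERNAL,cv2.CHAIN_APPROX_NONE)[0]:
    if cv2.contourArea(c)>8: print(cv2.boundingRect(c),onz(t,[cv2.minAreaRect(c)[0]],32).round(1))
E
```

```text
-32.2 23.1
-34.2 -28.5
-8.2 25.9
-8.8 -23.6
97.8 23.5
97.7 -24.6
(221, 206, 3, 9) [[469.1 342.8  32. ]]
```

>>> send_rows([
  [0, 0.03, 0],
  [0, 0.06, 0],
  [0, 0.09, 0],
  [0, 0.12, 0],
  [0.001, 0.15, -0.02],
  [0.001, 0.174, -0.04],
  [0.001, 0.174, -0.06],
  [0.001, 0.174, -0.08],
], grip=[1, 1, 1, 1, 1, 1, 1, 1], yaw=[-7, -14, -21, -27.3, -27.3, -27.3, -27.3, -27.3])

```text
time_s: 24.33
ee_pos: [435.6, 328.0, 118.3]
ee_rot: [180.0, -0.0, 2.2]
force: [-0.4, -0.3, 0.8]
gripper_width: 91.4
gripper_force: 0.0
```

```bash
python3 - <<'E'
from h import *
t=grab('top')
s=env.state();print(s['ee_pos'].round(1),s['ee_rot'].round(1))
h=cv2.cvtColor(t['frame'],cv2.COLOR_RGB2HSV); m=cv2.inRange(h,(22,150,130),(35,255,255))
for c in cv2.findContours(m,cv2.RETR_EXTERNAL,cv2.CHAIN_APPROX_NONE)[0]:
    if cv2.contourArea(c)>8: print(cv2.minAreaRect(c)[0],onz(t,[cv2.minAreaRect(c)[0]],32).round(1))
print('t1 Y labels', onz(t,(np.array([(72,347),(77,443),(371,337),(371,436)])+.5)/4.3-.5+[205,130],32).round(1))
E
```

```text
[433.3 325.6 114.4] [179.7   0.4   2.2]
(291.0, 208.5) [[470.1 132.6  32. ]]
t1 Y labels [[468.1 344.7  32. ]
 [400.4 341.9  32. ]
 [471.7 132.9  32. ]
 [401.7 134.7  32. ]]
```

Both remaining cartons are unmoved. Grip Y1.

>>> send_rows([
  [0, 0, -0.02],
  [0, 0, -0.05],
  [0, 0, -0.07],
  [0, 0, -0.09],
  [0, 0, -0.1],
  [0, 0, -0.106],
  [0, 0, -0.11],
  [0, 0, -0.11],
], grip=[1, 1, 1, 1, 1, 1, 1, 1], yaw=[0, 0, 0, 0, 0, 0, 0, 0])

```text
time_s: 25.05
ee_pos: [435.8, 326.6, 9.6]
ee_rot: [-180.0, -0.0, 2.0]
force: [-0.2, -0.3, -0.3]
gripper_width: 91.1
gripper_force: 0.0
```

>>> send_rows([
  [0, 0, 0],
  [0, 0, 0],
  [0, 0, 0],
  [0, 0, 0],
  [0, 0, 0],
  [0, 0, 0],
  [0, 0, 0],
  [0, 0, 0],
], grip=[-1, -1, -1, -1, -1, -1, -1, -1], yaw=[0, 0, 0, 0, 0, 0, 0, 0], grip_force=15)

```text
time_s: 25.72
ee_pos: [435.5, 326.4, 9.7]
ee_rot: [180.0, 0.0, 2.0]
force: [-0.5, -0.8, 2.5]
gripper_width: 51.7
gripper_force: 15.0
```

>>> send_rows([
  [0, 0, 0.01],
  [0, 0, 0.03],
  [0, 0, 0.06],
  [0, 0, 0.09],
  [0, -0.03, 0.12],
  [0, -0.06, 0.15],
  [0, -0.09, 0.18],
  [0, -0.12, 0.2],
], grip=[-1, -1, -1, -1, -1, -1, -1, -1], yaw=[0, 0, 0, 0, 7, 14, 21, 28], grip_force=20)

```text
time_s: 26.38
ee_pos: [435.6, 206.0, 212.2]
ee_rot: [180.0, -0.2, 30.3]
force: [1.6, -0.2, -1.5]
gripper_width: 52.3
gripper_force: 20.0
```

>>> send_rows([
  [0, -0.03, 0],
  [0.02, -0.0515, 0],
  [0.04, -0.0515, 0],
  [0.07, -0.0515, 0],
  [0.1, -0.0515, 0],
  [0.13, -0.0515, 0],
  [0.155, -0.0515, 0],
  [0.168, -0.0515, 0],
], grip=[-1, -1, -1, -1, -1, -1, -1, -1], yaw=[7, 14, 21, 28, 35, 42, 49, 55.2])

```text
time_s: 27.05
ee_pos: [606.1, 154.9, 209.0]
ee_rot: [179.9, -0.0, 85.4]
force: [0.4, -0.5, -3.4]
gripper_width: 51.7
gripper_force: 20.0
```

>>> send_rows([
  [0, 0, 0],
  [0, 0, 0],
  [0, 0, 0],
  [0, 0, 0],
], grip=[-1, -1, -1, -1], yaw=[0, 0, 0, 0])

```text
time_s: 27.38
ee_pos: [602.3, 155.1, 209.7]
ee_rot: [-180.0, 0.0, 85.1]
force: [-0.2, -0.2, -2.5]
gripper_width: 51.3
gripper_force: 20.0
```

>>> send_rows([
  [0.0015, 0, -0.03],
  [0.0015, 0, -0.055],
  [0.0015, 0, -0.075],
  [0.0015, 0, -0.09],
  [0.0015, 0, -0.097],
  [0.0015, 0, -0.1],
  [0.0015, 0, -0.103],
  [0.0015, 0, -0.103],
], grip=[-1, -1, -1, -1, -1, -1, -1, -1], yaw=[0, 0, 0, 0, 0, 0, 0, 0], grip_force=8)

```text
time_s: 28.05
ee_pos: [605.2, 155.3, 107.1]
ee_rot: [179.9, -0.0, 85.1]
force: [0.4, -0.2, -3.1]
gripper_width: 51.7
gripper_force: 8.0
```

>>> send_rows([
  [0, 0, -0.002],
  [0, 0, -0.004],
  [0, 0, -0.006],
  [0, 0, -0.008],
  [0, 0, -0.01],
  [0, 0, -0.012],
  [0, 0, -0.013],
  [0, 0, -0.013],
], grip=[-1, -1, -1, -1, -1, -1, -1, -1], yaw=[0, 0, 0, 0, 0, 0, 0, 0], grip_force=6)

```text
time_s: 28.72
ee_pos: [605.0, 155.0, 93.1]
ee_rot: [-180.0, 0.0, 85.1]
force: [0.1, -1.0, -1.3]
gripper_width: 52.0
gripper_force: 6.0
```

>>> send_rows([
  [-0.0005, 0, -0.001],
  [-0.001, 0, -0.002],
  [-0.001, 0, -0.002],
  [-0.001, 0, -0.002],
  [-0.001, 0, -0.002],
], grip=[-1, -1, -1, -1, -1], yaw=[0, 0, 0, 0, 0], grip_force=4)

```text
time_s: 29.13
ee_pos: [604.9, 155.3, 92.3]
ee_rot: [179.9, -0.0, 85.1]
force: [1.7, -1.2, 4.6]
gripper_width: 51.8
gripper_force: 4.0
```

>>> send_rows([
  [0, 0, 0],
  [-0.0002, -0.002, -0.0005],
  [-0.0003, -0.004, -0.001],
  [-0.0005, -0.006, -0.0016],
  [-0.0006, -0.008, -0.0021],
  [-0.0008, -0.01, -0.0026],
  [-0.0008, -0.01, -0.0026],
  [-0.0008, -0.01, -0.0026],
], grip=[-1, -1, -1, -1, -1, -1, -1, -1], yaw=[0, 0, 0, 0, 0, 0, 0, 0], grip_force=10)

```text
time_s: 29.8
ee_pos: [603.7, 145.9, 89.6]
ee_rot: [179.9, -0.1, 85.1]
force: [1.0, 1.3, 5.4]
gripper_width: 52.1
gripper_force: 10.0
```

>>> send_rows([
  [-0.0001, -0.001, -0.0003],
  [-0.0002, -0.002, -0.0005],
  [-0.0002, -0.003, -0.0008],
  [-0.0002, -0.003, -0.0008],
  [-0.0002, -0.003, -0.0008],
], grip=[-1, -1, -1, -1, -1], yaw=[0, 0, 0, 0, 0])

```text
time_s: 30.22
ee_pos: [603.8, 145.7, 89.5]
ee_rot: [179.9, -0.4, 85.0]
force: [0.9, 8.2, 8.1]
gripper_width: 52.4
gripper_force: 10.0
```

>>> send_rows([
  [-0.0001, -0.001, -0.0003],
  [-0.0001, -0.002, -0.0005],
  [-0.0001, -0.002, -0.0005],
  [-0.0001, -0.002, -0.0005],
], grip=[-1, -1, -1, -1], yaw=[0, 0, 0, 0])

```text
time_s: 30.55
ee_pos: [603.8, 144.8, 89.1]
ee_rot: [179.9, -0.5, 85.0]
force: [0.6, 11.5, 8.4]
gripper_width: 51.9
gripper_force: 10.0
```

>>> send_rows([
  [0, 0.001, 0],
  [0, 0.003, 0],
  [0, 0.005, 0],
  [0, 0.005, 0.01],
  [0, 0.005, 0.04],
  [0, 0.005, 0.08],
  [0, 0.005, 0.11],
  [0, 0.005, 0.12],
], grip=[0.3, 0.4, 0.5, 0.5, 0.5, 0.5, 0.5, 0.5], yaw=[0, 0, 0, 0, 0, 0, 0, 0])

```text
time_s: 31.22
ee_pos: [605.2, 145.3, 213.6]
ee_rot: [179.5, -0.1, 85.1]
force: [1.1, -0.2, 0.1]
gripper_width: 68.3
gripper_force: 0.0
```

>>> send_rows([
  [-0.03, 0, 0],
  [-0.06, 0, 0],
  [-0.09, 0, 0],
  [-0.11, 0, 0],
  [-0.13, 0, 0],
  [-0.15, -0.01, 0],
  [-0.16, -0.02, 0],
  [-0.169, -0.03, 0],
], grip=[1, 1, 1, 1, 1, 1, 1, 1], yaw=[-7, -14, -21, -28, -35, -42, -49, -56])

```text
time_s: 31.88
ee_pos: [432.1, 114.5, 207.3]
ee_rot: [-180.0, 0.1, 28.8]
force: [-0.9, -0.2, -0.5]
gripper_width: 91.2
gripper_force: 0.0
```

```bash
python3 - <<'E'
from h import *
t=grab('top')
s=env.state();print(s['ee_pos'].round(1),s['ee_rot'].round(1))
h=cv2.cvtColor(t['frame'],cv2.COLOR_RGB2HSV); m=cv2.inRange(h,(22,150,130),(35,255,255))
for c in cv2.findContours(m,cv2.RETR_EXTERNAL,cv2.CHAIN_APPROX_NONE)[0]:
    if cv2.contourArea(c)>5: print(cv2.minAreaRect(c)[0],onz(t,[cv2.minAreaRect(c)[0]],32).round(1))
save(t,'t6.png',(205,130,390,250),4.3)
E
```

```text
[430.5 112.9 207.2] [180.    0.2  28.6]
(299.5, 167.5) [[596.4 102.8  32. ]]
(277.32000732421875, 164.75999450683594) [[606.  171.1  32. ]]
```

View pics/t6.png

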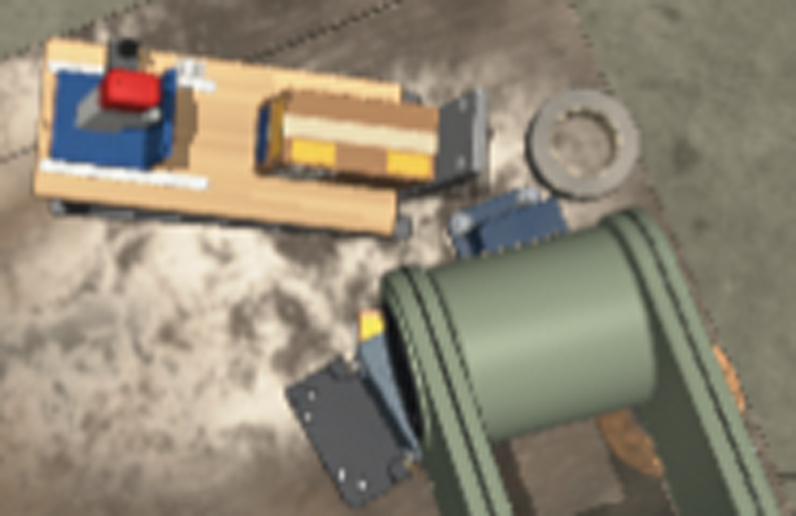

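The second carton lies flat on the first and tight to the backstop. The last carton's label is still at (370,322). Grip it now.

>>> send_rows([
  [0, 0, -0.02],
  [0, 0, -0.05],
  [0, 0, -0.07],
  [0, 0, -0.08],
  [0, 0, -0.08],
  [0, 0, -0.08],
  [0, 0, -0.08],
  [0, 0, -0.08],
], grip=[1, 1, 1, 1, 1, 1, 1, 1], yaw=[-7, -14, -21, -28, -31.3, -31.3, -31.3, -31.3])

```text
time_s: 32.6
ee_pos: [434.4, 115.2, 127.9]
ee_rot: [-180.0, -0.0, -2.0]
force: [0.3, 0.4, 0.7]
gripper_width: 91.4
gripper_force: 0.0
```

>>> send_rows([
  [0, 0.0015, -0.02],
  [0, 0.0015, -0.05],
  [0, 0.0015, -0.08],
  [0, 0.0015, -0.1],
  [0, 0.0015, -0.11],
  [0, 0.0015, -0.115],
  [0, 0.0015, -0.118],
  [0, 0.0015, -0.118],
], grip=[1, 1, 1, 1, 1, 1, 1, 1], yaw=[0, 0, 0, 0, 0, 0, 0, 0])

```text
time_s: 33.27
ee_pos: [434.4, 116.7, 9.7]
ee_rot: [-180.0, -0.0, -2.1]
force: [-0.5, -0.0, 0.3]
gripper_width: 91.7
gripper_force: 0.0
```

>>> send_rows([
  [0, 0, 0],
  [0, 0, 0],
  [0, 0, 0],
  [0, 0, 0],
  [0, 0, 0],
  [0, 0, 0],
  [0, 0, 0],
  [0, 0, 0],
], grip=[-1, -1, -1, -1, -1, -1, -1, -1], yaw=[0, 0, 0, 0, 0, 0, 0, 0], grip_force=15)

```text
time_s: 33.93
ee_pos: [434.0, 116.6, 9.8]
ee_rot: [180.0, -0.0, -2.2]
force: [-1.1, 0.0, 3.7]
gripper_width: 51.8
gripper_force: 15.0
```

>>> send_rows([
  [0, 0, 0.01],
  [0, 0, 0.03],
  [0, 0, 0.06],
  [0, 0, 0.09],
  [0, 0, 0.12],
  [0, 0.01, 0.15],
  [0, 0.02, 0.18],
  [0, 0.03, 0.2],
], grip=[-1, -1, -1, -1, -1, -1, -1, -1], yaw=[0, 0, 0, 0, 7, 14, 21, 28], grip_force=20)

```text
time_s: 34.6
ee_pos: [434.2, 147.0, 211.9]
ee_rot: [180.0, -0.1, 26.2]
force: [1.0, 0.8, -2.9]
gripper_width: 51.8
gripper_force: 20.0
```

>>> send_rows([
  [0, 0, 0.02],
  [0.02, 0, 0.02],
  [0.04, 0, 0.02],
  [0.07, 0, 0.02],
  [0.1, 0, 0.02],
  [0.13, 0, 0.02],
  [0.155, 0, 0.02],
  [0.17, 0, 0.02],
], grip=[-1, -1, -1, -1, -1, -1, -1, -1], yaw=[7, 14, 21, 28, 35, 42, 49, 56])

```text
time_s: 35.27
ee_pos: [606.0, 146.3, 227.7]
ee_rot: [-179.9, 0.0, 82.2]
force: [0.2, 0.3, -2.8]
gripper_width: 51.9
gripper_force: 20.0
```

>>> send_rows([
  [0, 0, 0],
  [0, 0, 0],
  [0, 0, 0],
  [0, 0, 0],
], grip=[-1, -1, -1, -1], yaw=[3.3, 3.3, 3.3, 3.3])

```text
time_s: 35.6
ee_pos: [603.1, 146.6, 229.0]
ee_rot: [-179.9, 0.0, 85.1]
force: [-0.8, -0.3, -3.3]
gripper_width: 51.8
gripper_force: 20.0
```

>>> send_rows([
  [0, 0, -0.02],
  [0, 0, -0.045],
  [0, 0, -0.065],
  [0, 0, -0.08],
  [0, 0, -0.085],
  [0, 0, -0.088],
  [0, 0, -0.091],
  [0, 0, -0.091],
], grip=[-1, -1, -1, -1, -1, -1, -1, -1], yaw=[0, 0, 0, 0, 0, 0, 0, 0], grip_force=8)

```text
time_s: 36.27
ee_pos: [604.2, 146.7, 139.2]
ee_rot: [179.9, -0.0, 85.1]
force: [-0.2, -0.1, -3.6]
gripper_width: 52.3
gripper_force: 8.0
```

>>> send_rows([
  [0, 0, -0.002],
  [0, 0, -0.004],
  [0, 0, -0.006],
  [0, 0, -0.008],
  [0, 0, -0.01],
  [0, 0, -0.012],
  [0, 0, -0.013],
  [0, 0, -0.013],
], grip=[-1, -1, -1, -1, -1, -1, -1, -1], yaw=[0, 0, 0, 0, 0, 0, 0, 0], grip_force=6)

```text
time_s: 36.93
ee_pos: [603.9, 146.5, 125.3]
ee_rot: [-180.0, 0.0, 85.1]
force: [0.2, -1.1, -1.8]
gripper_width: 51.8
gripper_force: 6.0
```

>>> send_rows([
  [0, 0, -0.001],
  [0, 0, -0.002],
  [0, 0, -0.003],
  [0, 0, -0.003],
  [0, 0, -0.003],
], grip=[-1, -1, -1, -1, -1], yaw=[0, 0, 0, 0, 0], grip_force=4)

```text
time_s: 37.35
ee_pos: [603.9, 146.9, 123.3]
ee_rot: [180.0, -0.0, 85.1]
force: [-1.1, -0.8, 4.4]
gripper_width: 51.8
gripper_force: 4.0
```

>>> send_rows([
  [0, 0, 0],
  [-0.0002, -0.002, -0.0005],
  [-0.0003, -0.004, -0.001],
  [-0.0005, -0.006, -0.0016],
  [-0.0006, -0.008, -0.0021],
  [-0.0008, -0.01, -0.0026],
  [-0.0008, -0.01, -0.0026],
  [-0.0008, -0.01, -0.0026],
], grip=[-1, -1, -1, -1, -1, -1, -1, -1], yaw=[0, 0, 0, 0, 0, 0, 0, 0], grip_force=10)

```text
time_s: 38.02
ee_pos: [604.1, 137.3, 120.8]
ee_rot: [179.9, -0.1, 85.1]
force: [1.0, 1.9, 5.2]
gripper_width: 51.6
gripper_force: 10.0
```

>>> send_rows([
  [-0.0001, -0.001, -0.0003],
  [-0.0002, -0.002, -0.0005],
  [-0.0002, -0.003, -0.0008],
  [-0.0002, -0.003, -0.0008],
  [-0.0002, -0.003, -0.0008],
], grip=[-1, -1, -1, -1, -1], yaw=[0, 0, 0, 0, 0])

```text
time_s: 38.43
ee_pos: [603.9, 135.5, 120.3]
ee_rot: [179.8, -0.2, 85.1]
force: [1.1, 4.5, 6.4]
gripper_width: 51.8
gripper_force: 10.0
```

>>> send_rows([
  [-0.0001, -0.001, -0.0003],
  [-0.0002, -0.002, -0.0005],
  [-0.0002, -0.003, -0.0008],
  [-0.0002, -0.003, -0.0008],
  [-0.0002, -0.003, -0.0008],
], grip=[-1, -1, -1, -1, -1], yaw=[0, 0, 0, 0, 0])

```text
time_s: 38.85
ee_pos: [604.0, 134.9, 120.0]
ee_rot: [179.8, -0.5, 85.0]
force: [-0.3, 10.1, 7.9]
gripper_width: 52.1
gripper_force: 10.0
```

>>> send_rows([
  [0, 0.001, 0],
  [0, 0.003, 0],
  [0, 0.005, 0],
  [0, 0.005, 0.01],
  [0, 0.005, 0.04],
  [0, 0.005, 0.08],
  [0, 0.005, 0.11],
  [0, 0.005, 0.14],
], grip=[0.3, 0.4, 0.5, 0.5, 0.5, 0.5, 0.5, 0.5], yaw=[0, 0, 0, 0, 0, 0, 0, 0])

```text
time_s: 39.52
ee_pos: [602.7, 135.2, 260.8]
ee_rot: [179.9, 0.0, 85.1]
force: [1.9, 0.3, -0.2]
gripper_width: 68.4
gripper_force: 0.0
```

>>> send_rows([
  [-0.03, 0, 0],
  [-0.06, 0, 0],
  [-0.1, 0, 0],
  [-0.14, 0, 0],
  [-0.18, 0, 0],
  [-0.2, 0, 0],
  [-0.22, 0, 0],
  [-0.22, 0, 0],
], grip=[1, 1, 1, 1, 1, 1, 1, 1], yaw=[0, 0, 0, 0, 0, 0, 0, 0])

```text
time_s: 40.18
ee_pos: [379.1, 135.0, 259.1]
ee_rot: [-179.9, 0.0, 85.2]
force: [-0.9, -0.7, -1.0]
gripper_width: 91.2
gripper_force: 0.0
```

```bash
python3 - <<'E'
from h import *
t=grab('top');s=grab('side')
a=cv2.resize(t['frame'][140:190,205:325,::-1],None,fx=6.6,fy=6.6,interpolation=cv2.INTER_CUBIC)
b=cv2.resize(s['frame'][150:230,230:350,::-1],None,fx=3.2,fy=3.2,interpolation=cv2.INTER_CUBIC)
b=np.pad(b,((0,0),(0,a.shape[1]-b.shape[1]),(0,0)))
cv2.imwrite('pics/c7.png',np.vstack([a,b])); print(a.shape,b.shape)
E
```

```text
(330, 792, 3) (256, 792, 3)
```

View pics/c7.png

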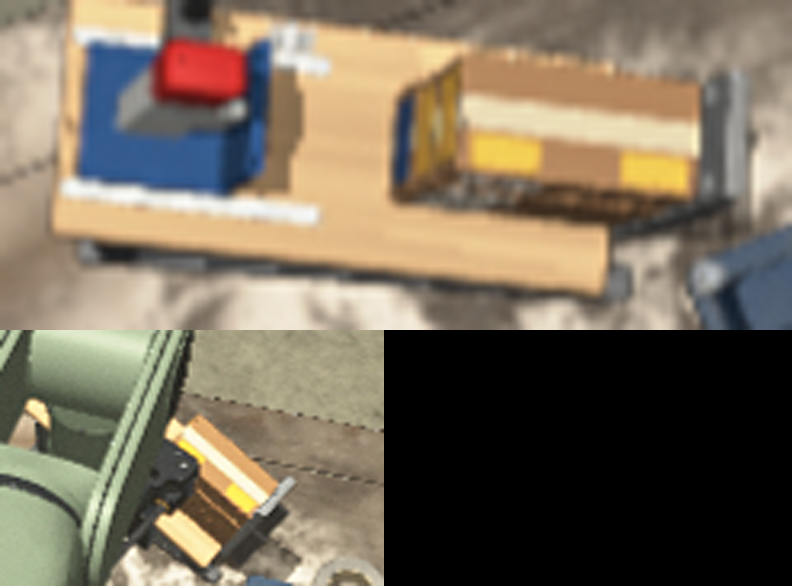

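The pile of three lies flat and in line, tight to the backstop (right end at (697,85)–(690,195)). Next, the keeper.

>>> send_rows([
  [0.02, 0.03, 0],
  [0.04, 0.06, 0],
  [0.07, 0.09, 0],
  [0.1, 0.12, 0],
  [0.13, 0.145, 0],
  [0.16, 0.16, 0],
  [0.19, 0.16, 0],
  [0.21, 0.16, 0],
], grip=[0.5, 0.5, 0.5, 0.5, 0.5, 0.5, 0.5, 0.5], yaw=[0, 0, 0, 0, 0, 0, 0, 0])

```text
time_s: 40.95
ee_pos: [596.6, 296.6, 256.5]
ee_rot: [180.0, 0.0, 85.2]
force: [-1.3, 0.1, -0.7]
gripper_width: 68.2
gripper_force: 0.0
```

>>> send_rows([
  [0.02, 0, 0],
  [0.028, 0, 0],
  [0.028, 0, 0],
  [0.028, 0, 0],
  [0.028, 0, 0],
], grip=[0.5, 0.5, 0.5, 0.5, 0.5], yaw=[0, 0, 0, 0, 0])

```text
time_s: 41.37
ee_pos: [620.0, 295.5, 258.4]
ee_rot: [-180.0, 0.0, 85.1]
force: [0.3, 0.3, 0.6]
gripper_width: 68.3
gripper_force: 0.0
```

>>> send_rows([
  [-0.003, 0, -0.01],
  [-0.003, 0, -0.025],
  [-0.003, 0, -0.04],
  [-0.003, 0, -0.055],
  [-0.003, 0, -0.065],
  [-0.003, 0, -0.075],
  [-0.003, 0, -0.081],
  [-0.003, 0, -0.081],
], grip=[0.5, 0.5, 0.5, 0.5, 0.5, 0.5, 0.5, 0.5], yaw=[0, 0, 0, 0, 0, 0, 0, 0])

```text
time_s: 42.03
ee_pos: [616.8, 295.4, 176.2]
ee_rot: [-179.9, 0.1, 85.1]
force: [0.4, 0.1, -0.9]
gripper_width: 68.3
gripper_force: 0.0
```

>>> send_rows([
  [0, 0, 0],
  [0, 0, 0],
  [0, 0, 0],
  [0, 0, 0],
  [0, 0, 0],
  [0, 0, 0],
  [0, 0, 0],
  [0, 0, 0],
], grip=[-1, -1, -1, -1, -1, -1, -1, -1], yaw=[0, 0, 0, 0, 0, 0, 0, 0], grip_force=30)

```text
time_s: 42.7
ee_pos: [617.5, 295.6, 177.5]
ee_rot: [-180.0, -0.0, 85.1]
force: [-1.3, -0.9, 1.5]
gripper_width: 21.5
gripper_force: 30.0
```

>>> send_rows([
  [-0.0004, -0.005, -0.0013],
  [-0.0008, -0.01, -0.0027],
  [-0.0013, -0.015, -0.004],
  [-0.0017, -0.02, -0.0054],
  [-0.0021, -0.025, -0.0067],
  [-0.0025, -0.03, -0.008],
  [-0.003, -0.035, -0.0094],
  [-0.0034, -0.04, -0.0107],
], grip=[-1, -1, -1, -1, -1, -1, -1, -1], yaw=[0, 0, 0, 0, 0, 0, 0, 0])

```text
time_s: 43.37
ee_pos: [614.0, 255.0, 166.5]
ee_rot: [-180.0, -0.0, 85.1]
force: [-2.7, 3.1, 2.1]
gripper_width: 21.6
gripper_force: 30.0
```

Now over the bump.

>>> send_rows([
  [-0.0003, -0.003, -0.0008],
  [-0.0005, -0.006, -0.0016],
  [-0.0008, -0.009, -0.0024],
  [-0.001, -0.012, -0.0032],
  [-0.0013, -0.015, -0.004],
  [-0.0015, -0.018, -0.0048],
  [-0.0016, -0.019, -0.0051],
  [-0.0016, -0.019, -0.0051],
], grip=[-1, -1, -1, -1, -1, -1, -1, -1], yaw=[0, 0, 0, 0, 0, 0, 0, 0])

```text
time_s: 44.03
ee_pos: [612.4, 237.5, 161.9]
ee_rot: [-180.0, -0.1, 85.1]
force: [-3.1, 4.4, 2.4]
gripper_width: 21.8
gripper_force: 30.0
```

>>> send_rows([
  [-0.0002, -0.002, -0.0005],
  [-0.0003, -0.0035, -0.0009],
  [-0.0003, -0.0035, -0.0009],
  [-0.0003, -0.0035, -0.0009],
  [-0.0003, -0.0035, -0.0009],
], grip=[-1, -1, -1, -1, -1], yaw=[0, 0, 0, 0, 0])

```text
time_s: 44.45
ee_pos: [612.5, 237.4, 161.8]
ee_rot: [180.0, -0.5, 85.1]
force: [-3.9, 14.5, 5.2]
gripper_width: 21.8
gripper_force: 30.0
```

>>> send_rows([
  [-0.0001, -0.001, -0.0003],
  [-0.0002, -0.0025, -0.0007],
  [-0.0002, -0.0025, -0.0007],
  [0, 0.003, 0.0008],
], grip=[-1, -1, -1, -1], yaw=[0, 0, 0, 0])

```text
time_s: 44.78
ee_pos: [612.4, 237.4, 161.8]
ee_rot: [180.0, -0.1, 85.2]
force: [-0.9, -4.1, -1.4]
gripper_width: 22.0
gripper_force: 30.0
```

>>> send_rows([
  [0, 0.001, 0],
  [0, 0.001, 0],
  [0, 0.001, 0],
  [0, 0.001, 0.01],
  [0, 0.001, 0.03],
  [0, 0.001, 0.06],
  [0, 0.001, 0.09],
  [-0.01, 0.001, 0.11],
], grip=[-0.3, 0, 0.2, 0.3, 0.3, 0.3, 0.3, 0.3], yaw=[0, 0, 0, 0, 0, 0, 0, 0])

```text
time_s: 45.45
ee_pos: [604.6, 236.4, 274.9]
ee_rot: [179.7, -0.1, 85.1]
force: [-0.5, 0.3, 0.5]
gripper_width: 59.4
gripper_force: 0.0
```

>>> send_rows([
  [-0.03, 0, 0],
  [-0.06, 0, 0],
  [-0.1, 0, 0],
  [-0.14, 0, 0],
  [-0.18, 0, 0],
  [-0.21, 0, 0],
  [-0.24, 0, 0],
  [-0.24, 0, 0],
], grip=[0.5, 0.5, 0.5, 0.5, 0.5, 0.5, 0.5, 0.5], yaw=[0, 0, 0, 0, 0, 0, 0, 0])

```text
time_s: 46.12
ee_pos: [357.9, 235.8, 272.6]
ee_rot: [-179.9, 0.0, 85.2]
force: [-0.5, 0.2, -0.4]
gripper_width: 68.3
gripper_force: 0.0
```

```bash
python3 - <<'E'
from h import *
t=grab('top'); save(t,'t8.png',(205,130,390,250),4.3)
E
```

```text
(no output)
```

View pics/t8.png

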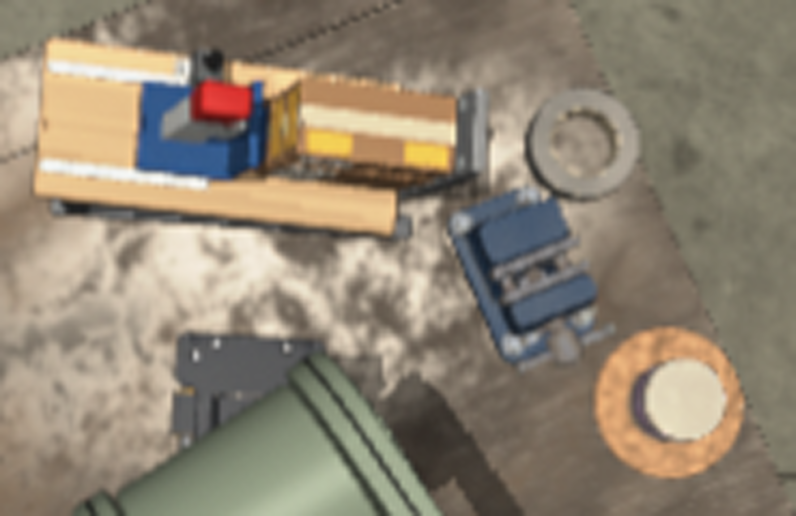

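The keeper is home (cap at (222,100)), the pile is square at the backstop, and the jar is upright on the mat at (685,400). The arm is clear, so I'm handing in.

```bash
python3 -c "
from workcell import env
print(env.job_done())"
```

```text
the job is handed in; nothing more can be done
None
```

Job handed in: the purple jar is upright on the mat, the three cartons present (one tall, two flat) are piled flat against the backstop, and after that the keeper was pushed to its end stop and held there under a light (about 4 N) backward pull. The judge returned no verdict.

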